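Prop the desk box's lid open on its stay

ROBOT

A 6-joint arm with a two-finger parallel gripper is mounted at the origin on the work surface; the furniture and walls round the work are solid. World frame = base frame: x ahead of the robot, y to its left, z up, the work surface at z = 0. Lengths are in m, angles in rad, forces in N, time in s.
With the tool pointing down it reaches from about 0.375 to 0.9 m from the base axis. Payload 3.1 kg.
Tool frame: the origin (TCP) lies between the finger pads; the fingertips stand 19 mm ahead of it and the grasp point (between the pads) is the TCP; z points along the fingers, y is the direction in which the jaws open and shut (so a half turn about z gives the same grasp; the last joint's range is limited). The gripper opens to 85 mm and grips with 20 to 120 N. Pads are 22 mm wide; open, the fingers measure 114 mm over their backs; the gripper's body (76 mm by 85 mm) begins 54 mm behind the grasp point. The pads swing forward as they close: fully open they stand 13 mm farther back than shut.
Start: joints at [-1.512, 0.527, 1.433, -0, 1.181, -0.178], TCP at [0.147, -0.608, 0.25] pointing down, gripper open.
Joint ranges: [-3.08, 3.08], [-0.75, 2.2], [0.22, 2.44], [-1.43, 4.57], [0, 2.65], [-2.85, 2.85]. Speed limits (rad/s): [2.79, 2.79, 3.14, 3.14, 3.14, 3.14].

INTERFACE

Orientations are given as a unit quaternion [x, y, z, w].
In Python, from station import manip, optics, job gives the robot as it stands.
- The arm moves only by the shell command python3 -m inch 'ROWS' [OPENING] [FORCE]. ROWS is JSON, one flat list of numbers, 4 for each row, row after row: the shift along the world's x, y, z in cm, then the turn about the world's z in rad. A call has 1 to 20 rows; each row shifts and turns the commanded pose from where the row before left it; what a row does not reach is not made up. A row lasts 1/8 s, in which the tool goes at most 62.5 mm and 10.7 degrees, less where a joint would pass 70% of its speed; a pose out of reach is approached as far as the arm can. A call with a gripper value outside its range is refused whole. OPENING is the opening in per cent of the stroke, from 0 (shut) to 100 (fully open), set as the call begins (- or left out, the last holds). The fingers move at their own pace and stop on an object; FORCE is the grip in N (left out, the last holds). Time passes only in rows, so rows that do not move let the fingers close. It gives the time, the measured TCP pose, the force and the opening at its end, in the units of the state.
- manip.sense(): the state, without advancing time (a new reading comes with each control period).
- optics.snapshot(name): name is "side" or "top" or "wrist"; returns (picture, depth): 400x640x3 uint8, red, green, blue; 400x640 float32, m along the optical axis (not along the pixel's ray), 0 where there is no reading.
- optics.camera_model(name): a dict with "mtx" (3x3 intrinsics, pixels), "camera_from_world" (4x4, takes a point from world to camera coordinates); the wrist camera has in their place "tool_from_camera" (4x4, takes a point from camera to tool coordinates, whose origin is the TCP and whose axes are the flange's). Camera axes: x right, y up, looking along -z (the intrinsics and any distortion apply to the point x, -y, -z); pixel columns grow to the right and rows downward; lengths in m; the calibration is good to about 2 mm. The wrist camera is an equidistant fisheye: a pixel r from the principal point sees the ray r / f radians off the axis. A picture is of the moment at which its call begins: read the wrist's pose just before it. camera_model takes no time and is no camera call.
- job.sign_off(): hands the job in, once; it reports no verdict.
The state is a dict: "t": time; "q": joint angles; "qd": joint speeds; "tau": joint torques, N m; "tcp_pos": TCP position; "tool_rot": TCP orientation; "force": force on the tool from outside, world axes, zero at the start; "ft_torque": the same for the moment, N m; "finger_gap": opening from 0.0 (shut) to 1.0 (fully open).
Only numpy, scipy, OpenCV 4.12 (cv2) and the standard library are available. Lean on these libraries where they do the work, as an engineer would, in place of code of your own. Each camera call takes 0.05 s, during which the arm holds its last target.

TASK

Clear the stapler off the lid of the wooden desk box and stand it upright on a free spot of the desk. Then swing the lid right back past upright, flip the folded stay inside the box all the way up, and lower the lid gently, without letting it drop, until it rests propped half open on the stay. Leave the other things on the desk where they stand.

Things in the scene. Friction and masses are not known exactly. Their poses are not given: they have to be found in the camera images.
- box: wooden desk box with a hinged lid, fixed to the desk; 180 mm deep (its x), 220 mm wide (its y), walls 7 mm thick, 100 mm high. Origin under its centre on the desk; x points from the front (where the tab is) to the hinge at the back, y to its left seen from the front, z up. Flat things under 30 mm high lie fixed on its floor.
- box_hinge (a point): middle of the lid's hinge line, at (90, 0, 101.5) mm in the box's frame; the line runs along the box's y
- lid (a joint): lid angle about the hinge line, rad: 0 shut, grows as the front edge rises; stops at 1.75, leaning back past upright, where it stays by its own weight; let go below 1.5 it falls shut. About 0.25 kg, hinge almost free. A board 8 mm thick and 226 mm wide, reaching 184 mm from the hinge; its underside lies in the plane of the hinge line.
- lid_tab (a point): middle of the finger tab at the middle of the lid's front edge: a flat tongue in the lid's plane, 30 mm wide along the box's y, 8 mm thick, reaching from 184 to 220 mm from the hinge line; this point lies 207 mm from the hinge line. Pinched by its two sides from above, it turns between the fingers as the lid swings.
- stay (a joint): angle of the stay, rad: 0 flat towards the box's front (it starts a little above that), 1.57 upright, stop at 1.75 (leaning a little towards the hinge). A light steel bar inside the left wall; friction (under 1 N at the pin) holds it at any angle. Only at 1.57 or more does its pin lodge behind the cleat; the lid then rests on it at about 1.04 rad.
- stay_pin (a point): point on the stay's round cross pin, 90 mm from the pivot line, which runs along the box's y at x 55, z 70 mm in the box's frame. The pin, 10 mm thick, runs along y from 29 mm left (where it joins the bar) to 17 mm right of here. At the start over 40 mm are free between it and the front wall: it can be pushed towards the hinge and up its arc.
- stapler: red and black stapler, 36 mm wide (its x), 141 mm long (its y), 47 mm high, upright; at the start it lies on the lid. Origin at the centre of its underside. The desk in reach spans x 0.42 to 0.70, y -0.38 to 0.29 m; a tall monitor stands on it where y is below -0.2 and x below 0.45 m.
- stapler_mid (a point): the stapler's centre, 23.5 mm above its underside; here it may be gripped across its width (26 mm at the upper part, 36 mm at the foot); 0.19 kg
- mug: green-and-white mug, 78 mm across, 101 high; bystander, loose on the desk; origin at the centre of its underside
- correction_bottle: small white bottle with a green band, 30 mm across, 74 high; bystander, loose on the desk; origin at the centre of its underside
- glue_stick: yellow glue stick standing, 26 mm across, 93 high; bystander, loose on the desk; origin at the centre of its underside
- thread_spool: black thread spool standing, 35 mm across, 55 high; bystander, loose on the desk; origin at the centre of its underside
- rubber_stamp: wooden hand stamp, 30 x 52 mm, 68 high; bystander, loose on the desk; origin at the centre of its underside
- notes_pink: pad of pink sticky notes, 67 x 67 mm, 20 high; bystander, loose on the desk; origin at the centre of its underside
- tape_roll: purple roll of packing tape lying flat, 100 mm across, 45 high; bystander, loose on the desk; origin at the centre of its underside
- speaker_top (a point): centre of the top of a beige loudspeaker fixed on the desk, 88 (x) x 118 mm, 178 high
- lid_cleat (a point): middle of a wooden cleat on the lid's underside, 80 mm from the hinge line and 63 mm left of the middle; 10 mm thick, 40 mm wide along the box's y, standing 15 mm proud. The raised stay's pin lodges on its hinge side and so holds the lid up.

How it is judged:
By the outcome, as a careful person would: the job done as asked, in the order asked, and still so for the second after the job is handed in, with the robot touching nothing.
It also fails if it takes over 69 s, if anything falls off the work surface, if the arm or the gripper's body presses on something with over 40 N, if the wrist force passes 120 N, or if a joint passes its speed limit or range.

## Working session

There is one attempt and no reset: what is moved stays moved. The work goes in short steps, Python scripts to look and compute and a shell command to move; the robot and the scene stay as the last step left them, time stands still between calls to the robot, and variables do not carry over. Pictures are saved under pics/ and viewed, and the job is handed in when it is done.

```bash
mkdir -p pics; ls
cat > h.py <<'E'
import numpy as np, cv2
from station import manip, optics, job
def snap(name, fn):
    s=manip.sense()
    p,d=optics.snapshot(name)
    cv2.imwrite('pics/'+fn+'.png',cv2.cvtColor(p,cv2.COLOR_RGB2BGR))
    np.savez('pics/'+fn+'.npz',p=p,d=d,pos=s['tcp_pos'],rot=s['tool_rot'])
    return p,d
def cloud(name,d):
    m=optics.camera_model(name);K=np.array(m['mtx']);T=np.linalg.inv(np.array(m['camera_from_world']))
    v,u=np.mgrid[0:d.shape[0],0:d.shape[1]]
    x=(u-K[0,2])/K[0,0]*d;y=(v-K[1,2])/K[1,1]*d
    P=np.stack([x,-y,-d,np.ones_like(d)],-1)@T.T
    P=P[...,:3];P[d<=0]=np.nan
    return P
E
python3 - <<'E'
from h import *
for n in('top','side'):
    snap(n,n+'0'); m=optics.camera_model(n); print(m)
print(optics.camera_model('wrist'))
print(manip.sense())
E
```

```text
pics
{'mtx': array([[415.65332218,   0.        , 321.02614879],
       [  0.        , 415.65332218, 197.50601785],
       [  0.        ,   0.        ,   1.        ]]), 'camera_from_world': array([[ 0.01495345, -0.99958262,  0.0247182 , -0.08756405],
       [ 0.99477356,  0.01736962,  0.10061737, -0.53522583],
       [-0.10100472,  0.02308443,  0.9946181 , -1.06692514],
       [ 0.        ,  0.        ,  0.        ,  1.        ]])}
{'mtx': array([[394.48825887,   0.        , 316.3084395 ],
       [  0.        , 394.48825887, 196.12694041],
       [  0.        ,   0.        ,   1.        ]]), 'camera_from_world': array([[-0.92105685, -0.3892926 , -0.01027398,  0.45906748],
       [ 0.21281457, -0.52525801,  0.82390168, -0.24151725],
       [-0.32613532,  0.75667383,  0.56663963, -1.07847325],
       [ 0.        ,  0.        ,  0.        ,  1.        ]])}
{'mtx': array([[309.70691629,   0.        , 314.67173612],
       [  0.        , 309.70691629, 201.29284995],
       [  0.        ,   0.        ,   1.        ]]), 'tool_from_camera': array([[ 8.24270485e-04,  9.46897176e-01,  3.2153547
[... 248 characters left out ...]
00000000e+00,
         1.00000000e+00]])}
{'t': 0.1, 'q': array([-1.51251725e+00,  5.28396884e-01,  1.43377922e+00, -2.39590223e-05,
        1.18142735e+00, -1.78517139e-01]), 'qd': array([-0.00101295, -0.00211194, -0.0035246 ,  0.00068648,  0.00168721,
       -0.00120607]), 'tau': array([-4.18223080e-04, -4.43305421e+01, -1.78587198e+01, -1.93387532e-04,
        3.87140593e-03, -8.47501610e-06]), 'tcp_pos': array([ 0.14659399, -0.60692939,  0.24941529]), 'tool_rot': array([ 9.92998088e-01,  1.18126148e-01,  4.93488994e-05, -1.00424702e-03]), 'force': array([ 0.38473308,  0.33045982, -0.36171939]), 'ft_torque': array([-0.00909943,  0.01156493,  0.02537959]), 'finger_gap': 0.9971181728514537}
```

View pics/top0.png

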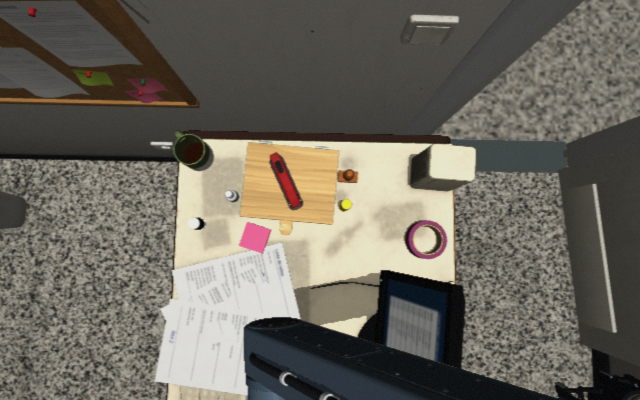

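View pics/side0.png

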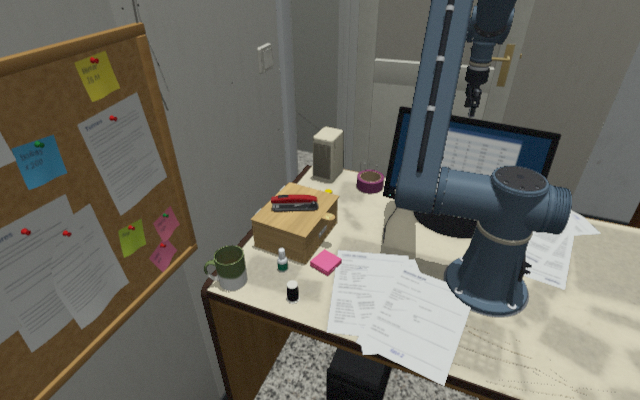

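The top view shows the box (cols 241-338, rows 142-222) with its tab at (286,227). The stapler runs from (274,157) to (296,207). The mug is at (190,150), the bottle at (231,196), the spool at (195,224), the notes at (255,238), the stamp at (348,176), the glue at (346,205), the tape at (427,239) and the speaker at (443,167).

Run:
```python
from h import *
z=np.load('pics/top0.npz');P=cloud('top',z['d']);img=z['p'].astype(int)
for n,(u,v) in dict(mug=(190,150),bottle=(231,194),spool=(195,222),notes=(255,238),stamp=(349,174),glue=(347,204),tapeL=(410,239),tapeR=(444,239),spk=(432,155),tab=(286,228),lid=(260,200),desk=(370,220),desk2=(380,180)).items(): print(n,P[v,u].round(4))
# lid plane
X=P.reshape(-1,3)
m=(abs(P[...,2]-0.1095)<0.006)
m[:, :236]=0;m[:,345:]=0;m[:135]=0;m[240:]=0
mm=m.astype(np.uint8)
n,l,s,c=cv2.connectedComponentsWithStats(mm);k=1+np.argmax(s[1:,4]);mm=(l==k)
pts=P[mm];print(s[k],np.median(pts[:,2]))
# without tab: erode via minAreaRect of opened mask
op=cv2.morphologyEx(cv2.morphologyEx(mm.astype(np.uint8),cv2.MORPH_CLOSE,np.ones((25,25))),cv2.MORPH_OPEN,np.ones((25,25)))&mm
r=cv2.minAreaRect((P[op>0][:,:2]*1000).astype(np.float32));print(r,cv2.boxPoints(r))
st=(img[...,0]>0)&(P[...,2]>0.125)&(P[...,2]<0.18)
st[:, :245]=0;st[:,330:]=0;st[:140]=0;st[225:]=0
pp=P[st];r=cv2.minAreaRect((pp[:,:2]*1000).astype(np.float32));print('stapler',r,cv2.boxPoints(r),np.percentile(pp[:,2],[5,50,95]))
top=st&(P[...,2]>.145);print(top.sum(), P[top].mean(0))
```

```text
mug [0.657  0.2699 0.027 ]
bottle [0.5364 0.1478 0.0776]
spool [0.4657 0.2394 0.0584]
notes [0.4278 0.0923 0.0195]
stamp [ 0.5945 -0.1488  0.0661]
glue [ 0.515  -0.142   0.0927]
tapeL [ 0.4312 -0.3097  0.0452]
tapeR [ 0.4325 -0.3978  0.0464]
spk [ 0.6242 -0.3299  0.1798]
tab [0.4528 0.0064 0.1115]
lid [0.5196 0.071  0.11  ]
desk [ 0.4809 -0.2127 -0.0019]
desk2 [ 0.5907 -0.2401 -0.0037]
[ 240  141   99   94 6253] 0.11004222655915785
((563.5425415039062, -0.6405487060546875), (226.28977966308594, 195.2561492919922), 86.41107177734375) [[ 459.02332  -107.452255]
 [ 653.89655  -119.674835]
 [ 668.06177   106.17116 ]
 [ 473.18854   118.39374 ]]
stapler ((566.6007080078125, 8.34670639038086), (136.18431091308594, 31.485654830932617), 23.80751609802246) [[497.94788   -4.736515]
 [510.6576   -33.542953]
 [635.25354   21.429928]
 [622.5438    50.236366]] [0.14444603 0.15388819 0.15799622]
588 [0.5654316  0.00920505 0.15364116]
```

Run:
```python
from h import *
im=cv2.imread('pics/top0.png')[125:265,160:350];cv2.imwrite('pics/top0c.png',cv2.resize(im,None,fx=4,fy=4,interpolation=cv2.INTER_CUBIC))
```

```text
(no output)
```

View pics/top0c.png

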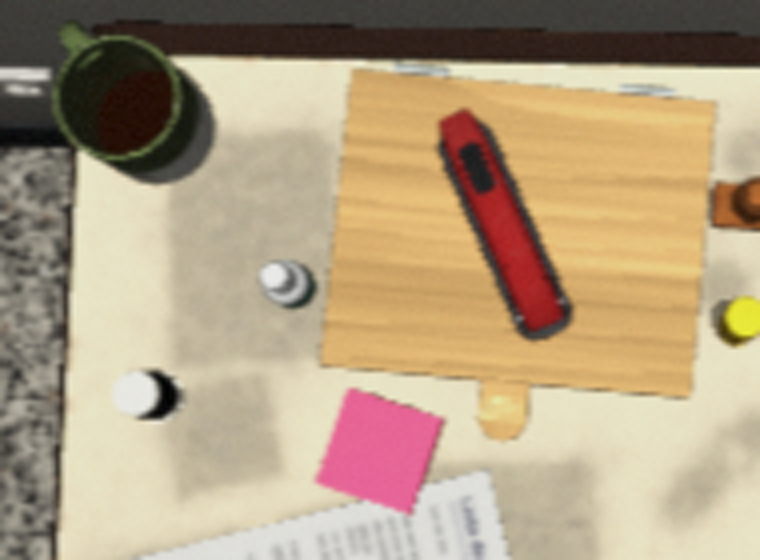

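Run:
```python
from h import *
z=np.load('pics/top0.npz');P=cloud('top',z['d']);img=z['p'].astype(int)
a=np.deg2rad(-3.59);R=np.array([[np.cos(a),-np.sin(a)],[np.sin(a),np.cos(a)]])
m=(abs(P[...,2]-0.1105)<0.008)|((P[...,2]>.125)&(P[...,2]<.165));m[:, :236]=0;m[:,345:]=0;m[:135]=0;m[240:]=0
B=P[...,:2]@R  # box-aligned coords
bx=B[...,0][m];by=B[...,1][m]
for lo in np.arange(-.12,.12,.02):
    k=(by>lo)&(by<lo+.02)
    if k.sum():print(round(lo,3),bx[k].min().round(4),bx[k].max().round(4))
for lo in np.arange(.44,.66,.02):
    k=(bx>lo)&(bx<lo+.02)
    if k.sum():print('x',round(lo,3),by[k].min().round(4),by[k].max().round(4))
k=bx<.455;print('tab',bx[k].min(),by[k].min(),by[k].max())
# monitor/wall
for v in range(100,145,5):print(v,P[v,[200,290,380]].round(3).tolist())
mon=P[268:320,380:462];print('mon z',np.nanpercentile(mon[...,2],[50,90,99]), np.nanmax(mon[...,0]))
s=np.load('pics/side0.npz');S=cloud('side',s['d'])
for (u,v) in [(395,110),(470,122),(555,135),(410,190),(330,135),(320,130),(358,178),(265,60),(200,100)]:print('side',u,v,S[v,u].round(3))
spk=(P[...,2]>.165)&(P[...,2]<.19);spk[:,:400]=0;spk[:,490:]=0;spk[:130]=0;spk[200:]=0
p=P[spk];print('spk',p.min(0),p.max(0))
```

```text
-0.08 0.4701 0.6528
-0.06 0.4702 0.6587
-0.04 0.4704 0.6601
-0.02 0.4704 0.6555
0.0 0.4706 0.6546
0.02 0.4368 0.6554
0.04 0.4365 0.6551
0.06 0.4712 0.6536
0.08 0.4715 0.6601
0.1 0.4716 0.6618
x 0.44 0.0207 0.0499
x 0.46 -0.0775 0.1487
x 0.48 -0.0767 0.1482
x 0.5 -0.0777 0.1477
x 0.52 -0.0779 0.1476
x 0.54 -0.0772 0.1478
x 0.56 -0.0781 0.1475
x 0.58 -0.0785 0.1474
x 0.6 -0.0778 0.147
x 0.62 -0.0786 0.1473
x 0.64 -0.0772 0.1457
x 0.66 -0.0363 0.1176
tab 0.4365492164752325 0.02230489818750403 0.04933204310688086
100 [[0.776, 0.235, 0.08], [0.775, 0.005, 0.1], [0.775, -0.22, 0.115]]
105 [[0.775, 0.245, 0.042], [0.774, 0.006, 0.063], [0.774, -0.226, 0.077]]
110 [[0.775, 0.256, -0.0], [0.775, 0.009, 0.017], [0.774, -0.233, 0.038]]
115 [[0.776, 0.269, -0.05], [0.774, 0.011, -0.027], [0.775, -0.241, -0.011]]
120 [[0.775, 0.281, -0.097], [0.776, 0.013, -0.08], [0.775, -0.249, -0.059]]
125 [[0.774, 0.296, -0.152], [0.774, 0.016, -0.129], [0.776, -0.258, -0.113]]
130 [[0.718, 0.252, 0.004], [0.775, 0.019, -0.191], [0.776, -0.268, -0.17]]
135 [[0.705, 0.253, 0.001], [0.711, 0.008, -0.003], [0.716, -0.24, -0.004]]
140 [[0.677, 0.236, 0.06], [0.696, 0.008, 0.001], [0.702, -0.24, -0.003]]
mon z [0.1894218  0.33536497 0.34369439] 0.3563869753371854
side 395 110 [ 0.536 -1.211 -0.037]
side 470 122 [ 0.131 -0.295  0.335]
side 555 135 [-0.089 -0.279  0.339]
side 410 190 [0.226 0.068 0.296]
side 330 135 [ 0.598 -0.37   0.176]
side 320 130 [ 1.233 -1.798 -0.532]
side 358 178 [ 0.469 -0.326  0.045]
side 265 60 [ 0.76  -0.221  0.47 ]
side 200 100 [0.776 0.094 0.45 ]
spk [ 0.56502922 -0.43438886  0.16514153] [ 0.65523084 -0.32232876  0.18469077]
```

```bash
python3 -m inch '[0,0,5,0, 0,0,5,0, 0,0,5,0, 0,0,5,0, 3,4.4,0,0.013, 3,4.4,0,0.013, 3,4.4,0,0.013, 3,4.4,0,0.013, 3,4.4,0,0.013, 3,4.4,0,0.013, 3,4.4,0,0.013, 3,4.4,0,0.013, 3,4.4,0,0.013, 3,4.4,0,0.013, 3,4.4,0,0.013, 3,4.4,0,0.013, 3,4.4,0,0.013, 3,4.4,0,0.013]' 80 40
```

```text
t: 2.35
tcp_pos: [0.5672, 0.0101, 0.4498]
tool_rot: [0.978, 0.208, -0.0, -0.0]
force: [1.0, -1.5, -0.0]
finger_gap: 0.801
```

```bash
python3 -m inch '[0,0,-5,0, 0,0,-5,0, 0,0,-5,0, 0,0,-4,0, 0,0,0,0]'
python3 - <<'E'
from h import *
snap('wrist','w1');s=manip.sense();print(s['tcp_pos'],s['q'])
E
```

```text
t: 2.98
tcp_pos: [0.5641, 0.0089, 0.2569]
tool_rot: [0.978, 0.208, -0.004, -0.002]
force: [0.1, -0.0, -0.3]
finger_gap: 0.802
[0.56599363 0.00858634 0.2593698 ] [-1.82209942e-01  4.38564229e-01  1.57031124e+00  1.64730923e-05
  1.13606601e+00  9.69815584e-01]
```

View pics/w1.png

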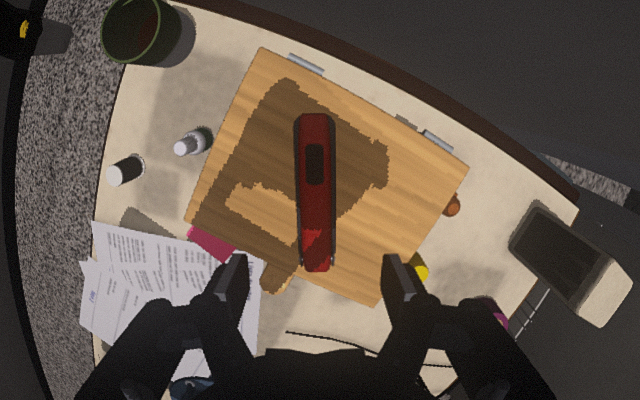

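The stapler lies along the image's vertical at col 316, centred between the fingers (cols 240-390). I'll descend and grip it.

```bash
python3 -m inch '[0,0,-4,0, 0,0,-4,0, 0,0,-3,0, 0,0,-1.4,0, 0,0,0,0]' && python3 -m inch '[0,0,0,0, 0,0,0,0, 0,0,0,0, 0,0,0,0, 0,0,0,0]' 0 40
```

```text
t: 3.65
tcp_pos: [0.5675, 0.0083, 0.1371]
tool_rot: [0.978, 0.208, 0.001, 0.0]
force: [0.4, -0.3, -0.5]
finger_gap: 0.796
t: 4.28
tcp_pos: [0.5672, 0.0089, 0.1377]
tool_rot: [0.978, 0.208, 0.001, 0.0]
force: [-0.7, 2.4, 5.7]
finger_gap: 0.283
```

```bash
python3 -m inch '[0,0,1,0, 0,0,2,0, 0,0,4,0, 0,0,4,0, 0,0,2,0, -0.3,-2,0,-0.035, -0.3,-2,0,-0.035, -0.3,-2,0,-0.035, -0.3,-2,0,-0.035, -0.3,-2,0,-0.035, -0.3,-2,0,-0.035, -0.3,-2,0,-0.035, -0.3,-2,0,-0.035, -0.3,-2,0,-0.035, -0.3,-2,0,-0.035, -0.3,-2,0,-0.035, -0.3,-2,0,-0.035, 0,0,0,0, 0,0,0,0]'
python3 - <<'E'
from h import *
snap('side','s1');snap('wrist','w2');s=manip.sense();print(s['tcp_pos'],s['force'])
E
```

```text
t: 6.65
tcp_pos: [0.5305, -0.2312, 0.2662]
tool_rot: [1.0, -0.001, -0.0, -0.0]
force: [1.4, 0.4, -1.7]
finger_gap: 0.286
[ 0.53059718 -0.23072406  0.26623656] [-0.05762223 -0.20700306 -1.72420832]
```

View pics/w2.png

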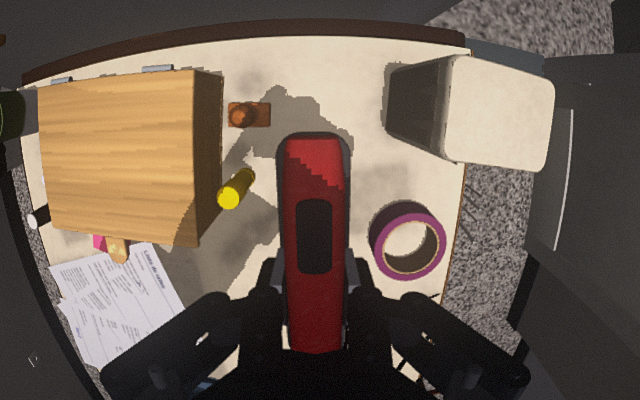

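View pics/s1.png

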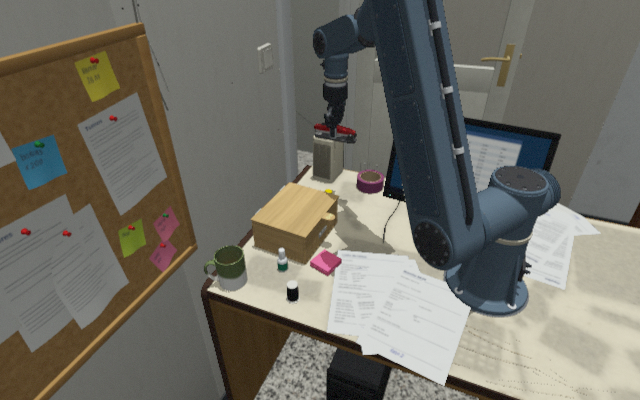

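The stapler is held level between the fingers. The spot below is clear, with the tape at (408,240), the stamp at (250,113) and the glue at (236,188). I'll lower it.

```bash
python3 -m inch '[0,0,-4,0, 0,0,-5,0, 0,0,-5,0, 0,0,-4,0, 0,0,-3,0, 0,0,-1.5,0, 0,0,-0.5,0, 0,0,0,0]' && python3 -m inch '[0,0,-0.3,0, 0,0,0,0]'
```

```text
t: 7.75
tcp_pos: [0.5313, -0.2317, 0.037]
tool_rot: [1.0, -0.0, 0.001, 0.0]
force: [-0.2, -0.6, -1.9]
finger_gap: 0.286
t: 8.0
tcp_pos: [0.531, -0.2318, 0.034]
tool_rot: [1.0, -0.001, 0.001, 0.0]
force: [0.3, 0.3, -1.8]
finger_gap: 0.281
```

```bash
python3 -m inch '[0,0,-0.3,0, 0,0,0,0]';python3 -m inch '[0,0,-0.2,0, 0,0,0,0]'
```

```text
t: 8.25
tcp_pos: [0.5305, -0.2315, 0.0302]
tool_rot: [1.0, -0.001, -0.0, -0.0]
force: [0.2, -0.5, -1.2]
finger_gap: 0.284
t: 8.5
tcp_pos: [0.5307, -0.2316, 0.0284]
tool_rot: [1.0, -0.001, 0.0, 0.0]
force: [-0.4, 0.3, 0.0]
finger_gap: 0.284
```

```bash
python3 -m inch '[0,0,-0.1,0, 0,0,0,0]';python3 -m inch '[0,0,0,0, 0,0,0,0, 0,0,0,0, 0,0,0,0, 0,0,2,0, 0,0,4,0, 0,0,5,0, 0,0,5,0, 0,0,5,0, 0,0,0,0]' 60 40
python3 - <<'E'
from h import *
snap('wrist','w3');snap('side','s2')
E
```

```text
t: 8.75
tcp_pos: [0.5307, -0.2316, 0.0283]
tool_rot: [1.0, -0.0, 0.0, 0.0]
force: [-1.2, -0.1, 5.6]
finger_gap: 0.288
t: 10.0
tcp_pos: [0.533, -0.233, 0.2419]
tool_rot: [1.0, -0.001, 0.004, 0.003]
force: [-0.3, 0.6, -0.7]
finger_gap: 0.596
```

View pics/w3.png

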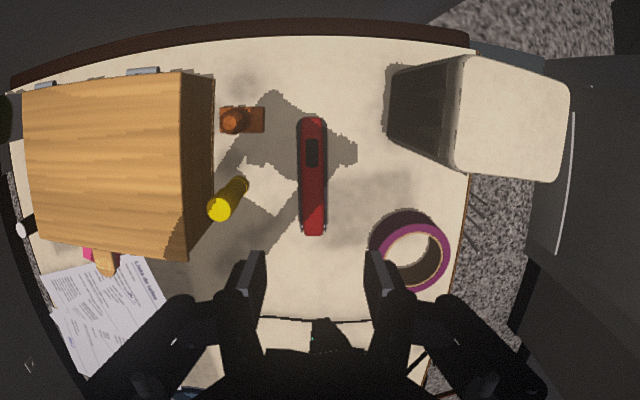

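View pics/s2.png

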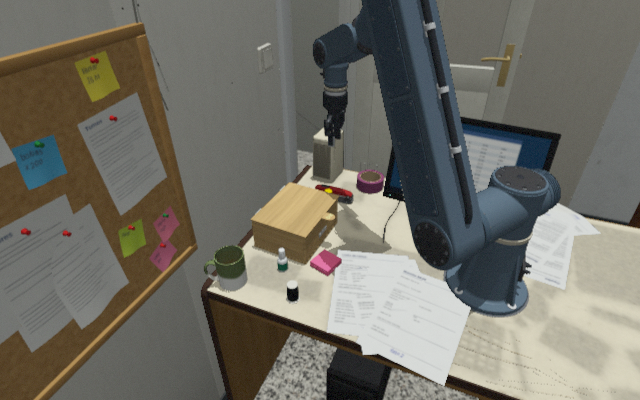

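```bash
python3 -m inch '[-1,3,0,-0.008, -1,3,0,-0.008, -1,3,0,-0.008, -1,3,0,-0.008, -1,3,0,-0.008, -1,3,0,-0.008, -1,3,0,-0.008, -1.2,3,0,-0.007, 0,0,0,0, 0,0,-3,0, 0,0,0,0]'
python3 - <<'E'
from h import *
snap('wrist','w4')
E
```

```text
t: 11.48
tcp_pos: [0.4471, 0.0082, 0.2052]
tool_rot: [0.999, -0.032, -0.003, -0.0]
force: [-0.2, -0.3, 0.3]
finger_gap: 0.603
```

View pics/w4.png

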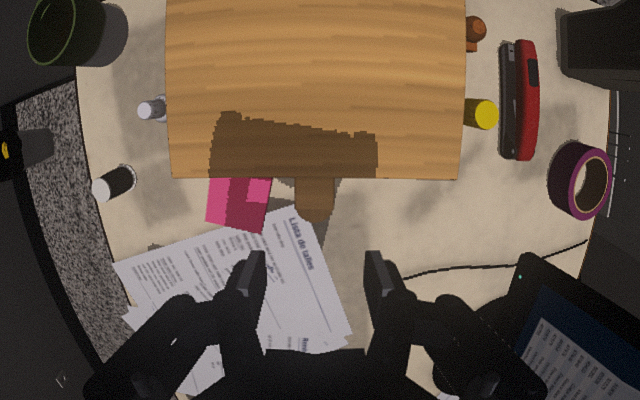

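The tab is centred at col 315 between the fingers. I'll lower onto it and pinch.

```bash
python3 -m inch '[0.1,0,-4,0, 0,0,-4,0, 0,0,-1.9,0, 0,0,0,0]' && python3 -m inch '[0,0,0,0, 0,0,0,0, 0,0,0,0, 0,0,0,0]' 0 30
```

```text
t: 12.02
tcp_pos: [0.4496, 0.008, 0.1076]
tool_rot: [0.999, -0.032, -0.001, -0.0]
force: [0.3, 0.2, -0.3]
finger_gap: 0.6
t: 12.52
tcp_pos: [0.4507, 0.0085, 0.1093]
tool_rot: [0.999, -0.032, 0.001, 0.0]
force: [0.5, 3.6, 7.2]
finger_gap: 0.344
```

```bash
cat > arc.py <<'E'
import numpy as np,sys
def arc(t0,t1,n,r=.207,h=.006):
    t=np.linspace(t0,t1,n+1)
    x=-r*np.cos(t)+h*np.sin(t);z=r*np.sin(t)+h*np.cos(t)
    for a,b,k in zip(np.diff(x)*100,np.diff(z)*100,t[1:]): print(round(a*.998,2),round(-a*.0626,2),round(b,2),'  th',round(k,3))
E
python3 -c "
from arc import *
arc(0,1.62,18)"
```

```text
0.14 -0.01 1.86   th 0.09
0.3 -0.02 1.84   th 0.18
0.47 -0.03 1.8   th 0.27
0.63 -0.04 1.75   th 0.36
0.78 -0.05 1.69   th 0.45
0.93 -0.06 1.61   th 0.54
1.07 -0.07 1.52   th 0.63
1.2 -0.08 1.42   th 0.72
1.33 -0.08 1.31   th 0.81
1.44 -0.09 1.18   th 0.9
1.54 -0.1 1.05   th 0.99
1.63 -0.1 0.9   th 1.08
1.7 -0.11 0.75   th 1.17
1.76 -0.11 0.6   th 1.26
1.81 -0.11 0.44   th 1.35
1.84 -0.12 0.27   th 1.44
1.86 -0.12 0.11   th 1.53
1.86 -0.12 -0.06   th 1.62
```

```bash
python3 -m inch '[0.14,-0.01,1.86,0, 0.3,-0.02,1.84,0, 0.47,-0.03,1.8,0, 0.63,-0.04,1.75,0, 0.78,-0.05,1.69,0, 0.93,-0.06,1.61,0, 1.07,-0.07,1.52,0, 1.2,-0.08,1.42,0, 1.33,-0.08,1.31,0]'; python3 -m inch '[0,0,0,0]'
```

```text
t: 13.65
tcp_pos: [0.5166, 0.0039, 0.2561]
tool_rot: [0.999, -0.032, -0.002, 0.0]
force: [0.9, -0.4, -3.4]
finger_gap: 0.342
t: 13.78
tcp_pos: [0.5175, 0.0039, 0.2567]
tool_rot: [0.999, -0.032, -0.001, 0.0]
force: [-3.1, -0.7, 0.9]
finger_gap: 0.34
```

```bash
python3 -m inch '[1.44,-0.09,1.18,0, 1.54,-0.1,1.05,0, 1.63,-0.1,0.9,0, 1.7,-0.11,0.75,0, 1.76,-0.11,0.6,0, 1.81,-0.11,0.44,0, 1.84,-0.12,0.27,0, 1.86,-0.12,0.11,0, 1.86,-0.12,-0.06,0, 0,0,0,0]'
python3 - <<'E'
from h import *
snap('side','s3');s=manip.sense();print(s['tcp_pos'],s['force'])
E
```

```text
t: 15.02
tcp_pos: [0.6731, -0.0072, 0.3087]
tool_rot: [0.999, -0.032, 0.001, 0.001]
force: [-1.1, -2.9, 4.1]
finger_gap: 0.342
[ 0.67248986 -0.00715236  0.30880452] [-0.79511529 -4.70662598  3.98621603]
```

View pics/s3.png

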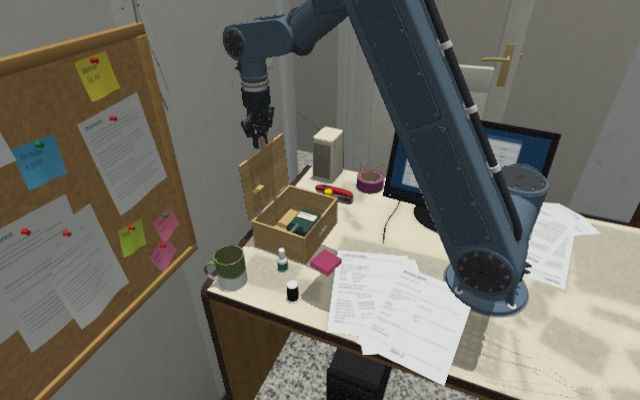

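```bash
python3 -m inch '[0.5,-0.03,-0.05,0, 0.5,-0.03,-0.07,0, 0,0,0,0]'; python3 -m inch '[0,0,0,0, 0,0,0,0, 0,0,0,0, 0,0,0,0]' 65 30;  python3 -m inch '[0,0,3,0, 0,0,4,0, -4,0,0,0, -5,0,0,0, -5,0,0,0, 0,0,0,0, 0,0,0,0]' ;python3 - <<'E'
from h import *
snap('wrist','w5');snap('top','t5');s=manip.sense();print(s['tcp_pos'],s['q'])
E
```

```text
t: 15.45
tcp_pos: [0.6821, -0.0078, 0.3079]
tool_rot: [0.999, -0.032, -0.0, 0.001]
force: [-0.9, -4.6, 4.1]
finger_gap: 0.343
t: 15.95
tcp_pos: [0.6824, -0.0059, 0.3073]
tool_rot: [0.999, -0.032, -0.0, -0.0]
force: [0.2, 0.0, 0.4]
finger_gap: 0.65
t: 16.82
tcp_pos: [0.5434, -0.0064, 0.3782]
tool_rot: [0.999, -0.032, 0.001, 0.0]
force: [0.5, -0.3, 0.0]
finger_gap: 0.648
[ 0.54411312 -0.00654422  0.37784808] [-2.17538438e-01  2.88364493e-01  1.46240889e+00  1.61737731e-04
  1.38889251e+00  1.41732586e+00]
```

View pics/w5.png

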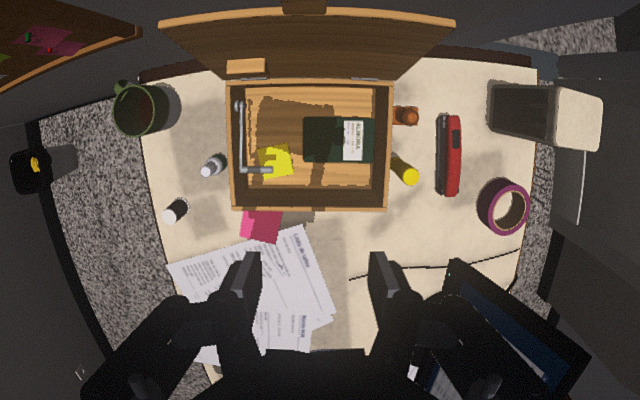

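View pics/t5.png

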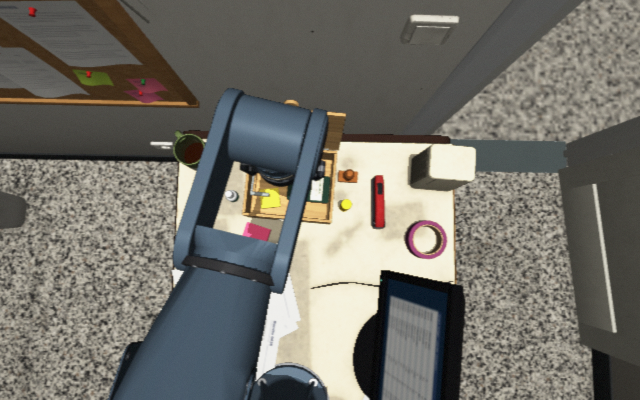

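The wrist view shows the lid leaning back. The stay bar runs along col 240, and its cross pin runs from (240,170) to (272,171).

```bash
cat >> h.py <<'E'
from scipy.spatial.transform import Rotation as Ro
def wcloud(z):
    m=optics.camera_model('wrist');K=m['mtx'];d=z['d'];T=np.array(m['tool_from_camera'])
    v,u=np.mgrid[0:d.shape[0],0:d.shape[1]]
    x=(u-K[0,2]);y=(v-K[1,2]);r=np.hypot(x,y);th=r/K[0,0];th=np.where(th>1.5,np.nan,th)
    k=np.tan(th)/np.maximum(r,1e-9)
    C=np.stack([x*k*d,-y*k*d,-d],-1);C[d<=0]=np.nan
    t=C@T[:3,:3].T+T[:3,3]
    return t@Ro.from_quat(z['rot']).as_matrix().T+z['pos']
def tobox(W,yaw=-0.0627,hx=.6559,hy=-.0058):
    c,s=np.cos(yaw),np.sin(yaw);dx=W[...,0]-hx;dy=W[...,1]-hy
    return np.stack([dx*c+dy*s+.09,-dx*s+dy*c,W[...,2]],-1)
E
python3 - <<'E'
from h import *
z=np.load('pics/w5.npz');W=wcloud(z);B=tobox(W)
for u in range(236,276,4):
    for v in (168,170,172):print(u,v,(B[v,u]*1000).round(0),end=' ')
    print()
for u,v in [(240,110),(240,130),(240,150)]:print('bar',(B[v,u]*1000).round(0))
for u,v in [(234,205),(385,205),(300,205),(240,66),(450,22),(330,185),(300,10),(300,40)]:print(u,v,(B[v,u]*1000).round(0),(W[v,u]*1000).round(0))
im=cv2.imread('pics/w5.png')[70:220,215:400];cv2.imwrite('pics/w5c.png',cv2.resize(im,None,fx=4,fy=4))
E
```

```text
236 168 [-32. 102.  82.] 236 170 [-35. 102.  84.] 236 172 [-37. 102.  85.] 
240 168 [-30.  94.  91.] 240 170 [-33.  93.  93.] 240 172 [nan nan nan] 
244 168 [-31.  88.  91.] 244 170 [-33.  88.  93.] 244 172 [-36.  88.  92.] 
248 168 [-30.  82.  92.] 248 170 [-33.  82.  93.] 248 172 [-36.  82.  93.] 
252 168 [-31.  76.  92.] 252 170 [-33.  76.  93.] 252 172 [-36.  77.  93.] 
256 168 [-30.  70.  94.] 256 170 [-33.  71.  93.] 256 172 [-36.  71.  93.] 
260 168 [-31.  65.  92.] 260 170 [-33.  65.  93.] 260 172 [-36.  65.  93.] 
264 168 [-31.  60.  92.] 264 170 [-33.  60.  92.] 264 172 [-36.  60.  93.] 
268 168 [-31.  54.  92.] 268 170 [-33.  54.  94.] 268 172 [-37.  55.  90.] 
272 168 [-32.  49.  85.] 272 170 [-35.  49.  86.] 272 172 [-53.  58.  22.] 
bar [49. 93. 78.]
bar [22. 93. 83.]
bar [-6. 93. 88.]
234 205 [-81. 104. 100.] [491. 109. 100.]
385 205 [ -82. -108.  100.] [ 478. -103.  100.]
300 205 [-83.  11.  96.] [484.  16.  96.]
240 66 [ 98.  66. 187.] [668.  59. 187.]
450 22 [ 125. -110.  284.] [ 684. -117.  284.]
330 185 [-79. -35.   7.] [485. -31.   7.]
300 10 [124.   1. 289.] [690.  -7. 289.]
300 40 [113.   3. 232.] [679.  -4. 232.]
```

View pics/w5c.png

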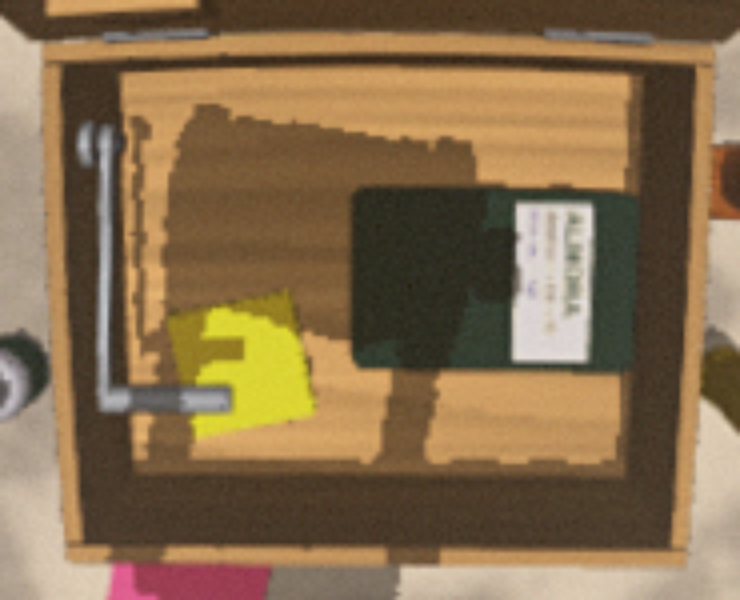

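```bash
python3 -m inch '[-0.08,0.78,-1.5,0.1745, -0.08,0.78,-1.5,0.1745, -0.08,0.78,-1.5,0.1745, -0.08,0.78,-1.5,0.1745, -0.08,0.78,-1.5,0.1745, -0.08,0.78,-1.5,0.1745, -0.08,0.78,-1.5,0.1745, -0.08,0.78,-1.5,0.1745, -0.08,0.78,-1.5,0.1745, 0,0,-3,0, 0,0,0,0, 0,0,0,0]' 40 30
python3 - <<'E'
from h import *
snap('wrist','w6');s=manip.sense();print(s['tcp_pos'],s['q'],Ro.from_quat(s['tool_rot']).as_matrix()[:,0])
E
```

```text
t: 18.42
tcp_pos: [0.5366, 0.0638, 0.2129]
tool_rot: [0.73, 0.684, 0.0, 0.0]
force: [0.2, 0.5, 0.3]
finger_gap: 0.395
[0.53674764 0.06372707 0.21336284] [-8.86691327e-02  4.62553063e-01  1.68540836e+00  3.15125854e-05
  9.91401971e-01 -2.40640633e-02] [ 6.45773558e-02  9.97912704e-01 -2.72396166e-05]
```

View pics/w6.png

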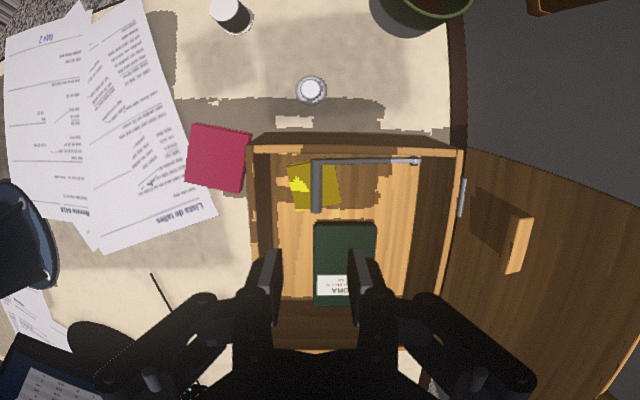

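The pin is upright in the image at col 316, centred between the jaws. I'll lower to it.

```bash
python3 -m inch '[0,0,-4,0, 0,0,-4,0, 0,0,-2.5,0, 0,0,-1.6,0, 0,0,0,0]'; python3 -m inch '[0,0,0,0, 0,0,0,0, 0,0,0,0, 0,0,0,0]' 0 25;python3 -c "
from arc import *
t=np.linspace(.2,1.62,16);x=-90*np.cos(t);z=90*np.sin(t)
for a,b in zip(np.diff(x)/10,np.diff(z)/10):print(round(a*.998,2),round(-a*.0626,2),round(b,2))"
```

```text
t: 19.1
tcp_pos: [0.5356, 0.0638, 0.0913]
tool_rot: [0.73, 0.684, -0.0, -0.0]
force: [0.2, -0.1, 0.3]
finger_gap: 0.401
t: 19.6
tcp_pos: [0.5376, 0.0637, 0.0924]
tool_rot: [0.73, 0.684, 0.002, 0.002]
force: [5.7, 0.7, 0.2]
finger_gap: 0.105
0.21 -0.01 0.83
0.29 -0.02 0.8
0.36 -0.02 0.77
0.43 -0.03 0.73
0.5 -0.03 0.69
0.56 -0.04 0.64
0.62 -0.04 0.58
0.67 -0.04 0.52
0.72 -0.04 0.46
0.76 -0.05 0.39
0.79 -0.05 0.31
0.82 -0.05 0.24
0.84 -0.05 0.16
0.85 -0.05 0.08
0.85 -0.05 -0.0
```

Gripped: the gap of 0.105 is about 9 mm. Next I'll swing the stay up its arc.

```bash
python3 -m inch '[0.21,-0.01,0.83,0, 0.29,-0.02,0.8,0, 0.36,-0.02,0.77,0, 0.43,-0.03,0.73,0, 0.5,-0.03,0.69,0, 0.56,-0.04,0.64,0, 0.62,-0.04,0.58,0]';  python3 -m inch '[0.67,-0.04,0.52,0, 0.72,-0.04,0.46,0, 0.76,-0.05,0.39,0, 0.79,-0.05,0.31,0, 0.82,-0.05,0.24,0, 0.84,-0.05,0.16,0, 0.85,-0.05,0.08,0, 0.85,-0.05,0,0, 0,0,0,0]'
python3 - <<'E'
from h import *
snap('wrist','w7');snap('side','s7')
E
```

```text
t: 20.48
tcp_pos: [0.5661, 0.0618, 0.1411]
tool_rot: [0.73, 0.684, 0.001, 0.001]
force: [7.8, 0.8, -12.3]
finger_gap: 0.101
t: 21.6
tcp_pos: [0.6205, 0.058, 0.1636]
tool_rot: [0.729, 0.684, -0.007, -0.006]
force: [-21.8, -5.3, 15.5]
finger_gap: 0.106
```

View pics/w7.png

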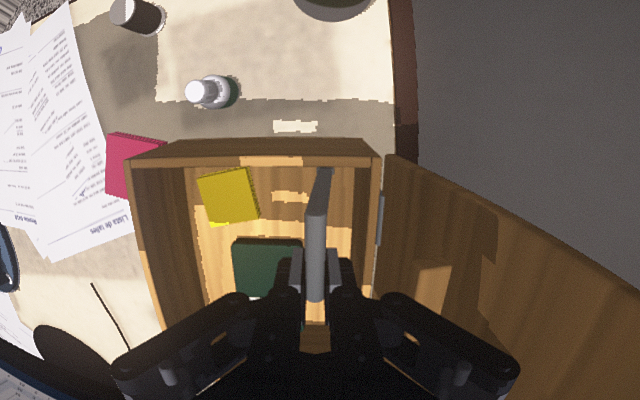

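Run:
```python
import cv2
im=cv2.imread('pics/s7.png')[90:290,200:390];cv2.imwrite('pics/s7c.png',cv2.resize(im,None,fx=3,fy=3))
```

```text
(no output)
```

View pics/s7c.png

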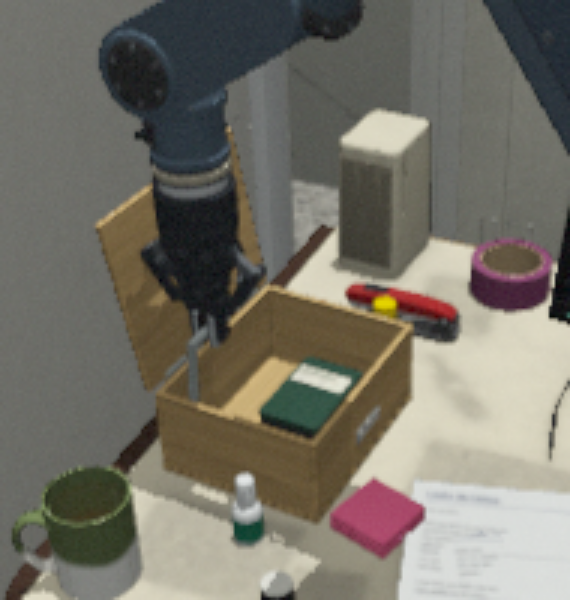

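The stay is at about 1.5 rad, but there is 22 N in x, probably the gripper's knuckle pressing on the lid. I'll back off, release, and finish by pushing with closed fingers from the front side.

```bash
python3 -m inch '[-0.5,0.03,0,0, -0.5,0.03,-0.05,0, -0.3,0.02,-0.03,0, 0,0,0,0]';  python3 -m inch '[0,0,0,0, 0,0,0,0, 0,0,0,0]' 25 25
```

```text
t: 22.2
tcp_pos: [0.6164, 0.0584, 0.1634]
tool_rot: [0.73, 0.684, 0.001, 0.001]
force: [-1.2, -5.7, 3.4]
finger_gap: 0.1
t: 22.58
tcp_pos: [0.6151, 0.0597, 0.1625]
tool_rot: [0.729, 0.684, 0.0, -0.0]
force: [0.0, -0.2, -0.1]
finger_gap: 0.247
```

```bash
python3 -m inch '[0,0,2,0, 0,0,3,0, -2,0.1,4,0, -4,0.2,0,0, 0,0,0,0, 0,0,0,0]'
python3 - <<'E'
from h import *
snap('wrist','w8');snap('side','s8')
z=np.load('pics/w8.npz');W=wcloud(z);np.save('pics/w8B.npy',tobox(W))
B=tobox(W)
m=(B[...,2]>.12)&(B[...,2]<.18)&(B[...,0]>.02)&(B[...,0]<.088)&(B[...,1]>.03)&(B[...,1]<.1)
p=B[m]*1000;print(len(p),p.min(0),p.max(0),np.median(p,0))
E
```

```text
t: 23.32
tcp_pos: [0.5558, 0.0621, 0.2529]
tool_rot: [0.73, 0.684, 0.001, 0.0]
force: [0.4, 0.3, -0.6]
finger_gap: 0.251
911 [ 40.78162375  48.99673966 121.62688757] [ 55.09615956  95.12979353 167.55889723] [ 44.9165277   77.5322368  164.37252258]
```

View pics/w8.png

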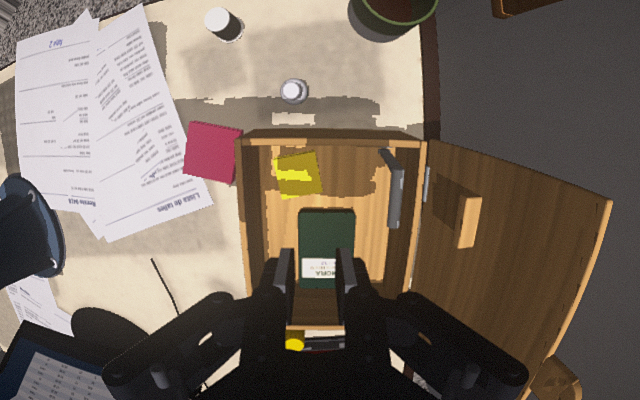

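```bash
python3 -m inch '[0,0,0,0.1745, 0,0,0,0.1745, 0,0,0,0.1745, 0,0,0,0.1745, 0,0,0,0.1745, 0,0,0,0.1745, 0,0,0,0.1745, 0,0,0,0.1745, 0,0,0,0.1745, 1,0,-3,0, 1,-0.1,-4,0, 1,-0.1,-2.8,0, 0,0,0,0, 0,0,0,0]' 0 25
python3 - <<'E'
from h import *
s=manip.sense();print(s['tcp_pos'],s['q'],tobox(s['tcp_pos']),Ro.from_quat(s['tool_rot']).as_matrix()[:,0])
E
```

```text
t: 25.18
tcp_pos: [0.5857, 0.0599, 0.1552]
tool_rot: [0.032, 0.999, 0.0, 0.0]
force: [-0.6, 0.3, -0.1]
finger_gap: 0.001
[0.58569593 0.05992047 0.15516228] [-8.77394587e-02  6.01639703e-01  1.61180111e+00  5.72139454e-05
  9.27403461e-01 -1.59374201e+00] [0.0158159  0.06119242 0.15516228] [-9.97899115e-01  6.47826707e-02 -7.49228542e-04]
```

```bash
python3 -m inch '[0.6,-0.04,0,0, 0.6,-0.04,0,0, 0.6,-0.04,0,0, 0.5,-0.03,0,0, 0.4,-0.02,0,0, 0,0,0,0]'; python3 -m inch '[0.4,-0.02,0,0, 0.3,-0.02,0,0, 0,0,0,0]';python3 -m inch '[0.3,-0.02,0,0, 0,0,0,0]'
```

```text
t: 25.92
tcp_pos: [0.6124, 0.0582, 0.1546]
tool_rot: [0.032, 0.999, -0.0, 0.0]
force: [-0.8, 0.9, 0.3]
finger_gap: -0.001
t: 26.3
tcp_pos: [0.6194, 0.0578, 0.1547]
tool_rot: [0.032, 0.999, 0.0, 0.0]
force: [-0.4, -0.1, -0.5]
finger_gap: 0.001
t: 26.55
tcp_pos: [0.6224, 0.0576, 0.1547]
tool_rot: [0.032, 0.999, -0.0, 0.0]
force: [-1.1, 0.2, -0.3]
finger_gap: 0.004
```

```bash
python3 -m inch '[0.3,-0.02,0,0, 0,0,0,0]';python3 -m inch '[0.2,-0.01,0,0, 0,0,0,0]';python3 - <<'E'
from h import *
snap('side','s9')
im=cv2.imread('pics/s9.png')[90:290,200:390];cv2.imwrite('pics/s9c.png',cv2.resize(im,None,fx=3,fy=3))
E
```

```text
t: 26.8
tcp_pos: [0.6254, 0.0574, 0.1548]
tool_rot: [0.032, 0.999, -0.0, 0.0]
force: [0.5, -0.4, -0.5]
finger_gap: 0.001
t: 27.05
tcp_pos: [0.6262, 0.0574, 0.1546]
tool_rot: [0.032, 0.999, -0.0, -0.001]
force: [-2.0, -0.1, 1.5]
finger_gap: -0.002
```

View pics/s9c.png

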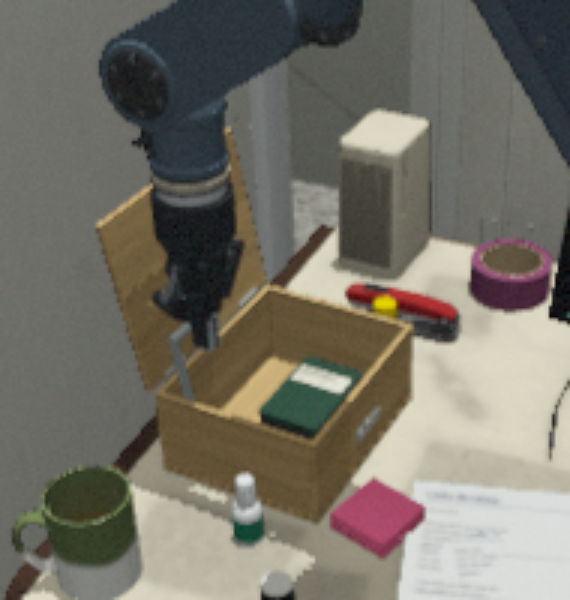

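The stay now leans towards the hinge. One more small push will confirm the stop.

```bash
python3 -m inch '[0.2,-0.01,0,0, 0,0,0,0]';python3 -m inch '[0.2,-0.01,0,0, 0,0,0,0]'
```

```text
t: 27.35
tcp_pos: [0.6266, 0.0574, 0.1545]
tool_rot: [0.032, 0.999, -0.0, -0.003]
force: [-7.8, 0.1, 4.3]
finger_gap: -0.002
t: 27.6
tcp_pos: [0.6269, 0.0574, 0.1545]
tool_rot: [0.032, 0.999, -0.0, -0.005]
force: [-9.8, -1.1, 6.3]
finger_gap: 0.0
```

```bash
python3 -m inch '[-2,0.1,0,0, -3,0.1,2,0, 0,-0.5,6,0, 0,-1,6,0, 0,-1,6,0, 0,-1,5,0, 3,-1,0,0, 3,-1,0,0, 4,-1,0,0, 1.8,-0.3,0,0, 0,0,0,0, 0,0,0,0]' 60 30;python3 - <<'E'
from h import *
s=manip.sense();print(s['tcp_pos'],s['q'][5])
snap('side','s10');snap('wrist','w10');snap('top','t10')
z=np.load('pics/s10.npz');B=tobox(cloud('side',z['d']))
m=(B[...,2]>.13)&(B[...,2]<.17)&(B[...,0]>.03)&(B[...,0]<.085)&(B[...,1]>.03)&(B[...,1]<.1)
p=B[m]*1000;print(len(p));print(p[:12].round(0))
im=cv2.imread('pics/s10.png')[90:290,200:390];cv2.imwrite('pics/s10c.png',cv2.resize(im,None,fx=3,fy=3))
E
```

```text
t: 29.1
tcp_pos: [0.6986, -0.0086, 0.4047]
tool_rot: [0.032, 0.999, 0.0, -0.0]
force: [0.8, -0.1, -0.6]
finger_gap: 0.597
[ 0.69861861 -0.0085848   0.40471577] -1.678097728719351
72
[[ 71.  52. 162.]
 [ 69.  50. 161.]
 [ 74.  59. 162.]
 [ 70.  59. 163.]
 [ 69.  55. 161.]
 [ 67.  53. 160.]
 [ 66.  50. 159.]
 [ 75.  63. 161.]
 [ 70.  65. 163.]
 [ 68.  62. 162.]
 [ 67.  60. 161.]
 [ 67.  54. 157.]]
```

View pics/s10c.png

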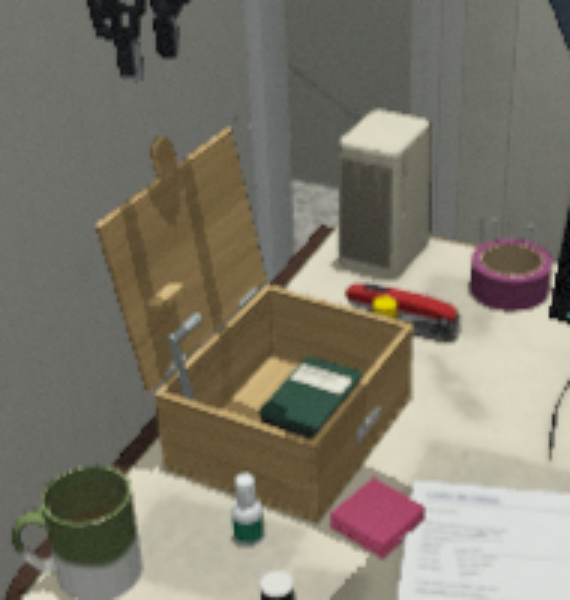

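View pics/w10.png

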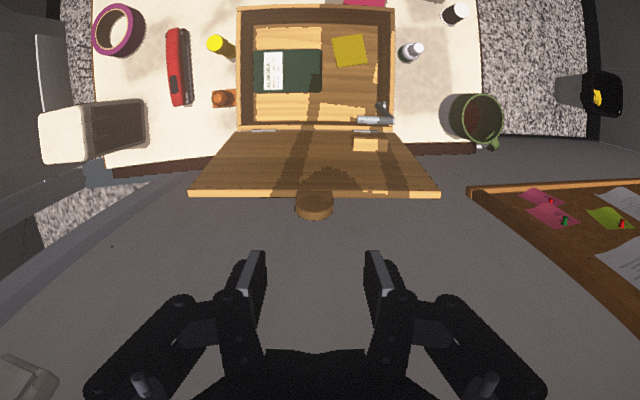

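The stay is fully up, with its pin at about x 70, z 158 in the box frame. The tab is centred at col 314 in the wrist view. I'll check the tab's position.

Run:
```python
from h import *
z=np.load('pics/s10.npz');S=cloud('side',z['d']);B=tobox(S)
for u,v in [(254,139),(254,142),(254,145),(257,146),(252,141)]:print((S[v,u]*1000).round(0),(B[v,u]*1000).round(0))
z=np.load('pics/w10.npz');W=wcloud(z);B=tobox(W)
for v in (194,198,204,210,216):print((W[v,314]*1000).round(0),(B[v,314]*1000).round(0))
print(tobox(manip.sense()['tcp_pos']))
```

```text
[693.  -8. 309.] [127.   0. 309.]
[692.  -5. 300.] [126.   3. 300.]
[689.   2. 295.] [122.  10. 295.]
[688. -12. 285.] [123.  -4. 285.]
[693.   3. 307.] [127.  11. 307.]
[689. -10. 292.] [124.  -2. 292.]
[691. -10. 298.] [125.  -2. 298.]
[693. -10. 307.] [127.  -2. 307.]
[694. -10. 317.] [128.  -2. 317.]
[698. -10. 319.] [132.  -2. 319.]
[ 1.32585686e-01 -2.05636287e-05  4.05326582e-01]
```

```bash
python3 -m inch '[0,-0.1,-4,0, -0.1,0,-4,0, 0,0,-1.9,0, 0,0,0,0]'; python3 -m inch '[0,0,0,0, 0,0,0,0, 0,0,0,0, 0,0,0,0]' 0 30; python3 -c "
from arc import *
arc(1.75,1.04,12,.207,.005)
arc(1.04,0.98,2,.207,.005)"
```

```text
t: 29.75
tcp_pos: [0.6967, -0.0095, 0.3041]
tool_rot: [0.032, 0.999, 0.0, -0.002]
force: [-0.4, 0.4, 0.9]
finger_gap: 0.601
t: 30.25
tcp_pos: [0.6988, -0.0093, 0.3078]
tool_rot: [0.032, 0.999, 0.0, 0.002]
force: [-0.4, 2.7, 6.5]
finger_gap: 0.34
-1.2 0.08 0.21   th 1.691
-1.21 0.08 0.14   th 1.632
-1.22 0.08 0.07   th 1.572
-1.22 0.08 -0.0   th 1.513
-1.22 0.08 -0.08   th 1.454
-1.21 0.08 -0.15   th 1.395
-1.2 0.08 -0.22   th 1.336
-1.19 0.07 -0.29   th 1.277
-1.17 0.07 -0.36   th 1.218
-1.14 0.07 -0.43   th 1.158
-1.12 0.07 -0.5   th 1.099
-1.09 0.07 -0.56   th 1.04
-0.54 0.03 -0.31   th 1.01
-0.53 0.03 -0.33   th 0.98
```

```bash
python3 -m inch '[-1.2,0.08,0.21,0, -1.21,0.08,0.14,0, -1.22,0.08,0.07,0, -1.22,0.08,0,0, -1.22,0.08,-0.08,0, -1.21,0.08,-0.15,0, 0,0,0,0]'; python3 -m inch '[-0.6,0.04,-0.11,0, -0.6,0.04,-0.11,0, -0.6,0.04,-0.14,0, -0.59,0.03,-0.15,0, 0,0,0,0]';python3 - <<'E'
from h import *
snap('side','s11')
im=cv2.imread('pics/s11.png')[90:290,200:390];cv2.imwrite('pics/s11c.png',cv2.resize(im,None,fx=3,fy=3))
E
```

```text
t: 31.12
tcp_pos: [0.6243, -0.004, 0.3086]
tool_rot: [0.032, 0.999, 0.001, 0.0]
force: [0.9, 4.9, 5.7]
finger_gap: 0.343
t: 31.75
tcp_pos: [0.6004, -0.0024, 0.3031]
tool_rot: [0.032, 0.999, 0.001, -0.0]
force: [-0.8, 5.8, 5.2]
finger_gap: 0.345
```

View pics/s11c.png

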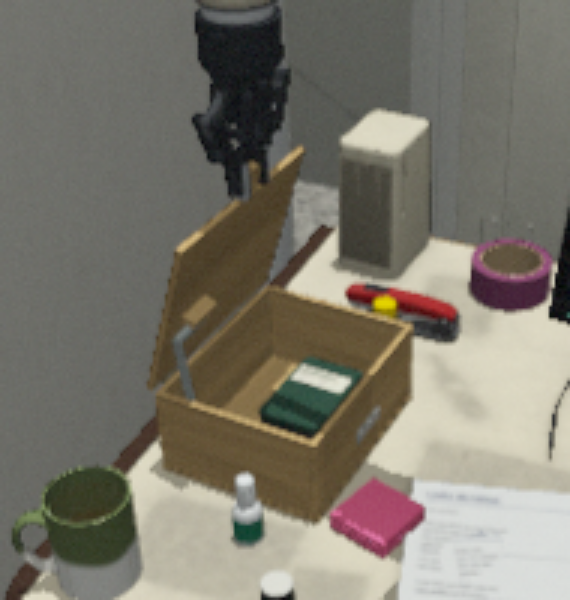

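The lid is at about 1.3 rad with the pin behind the cleat. I'll lower it slowly, watching the force.

```bash
python3 -m inch '[-0.58,0.03,-0.18,0, -0.58,0.03,-0.18,0, 0,0,0,0]'; python3 -m inch '[-0.57,0.03,-0.21,0, -0.57,0.03,-0.22,0, 0,0,0,0]';python3 -m inch '[-0.56,0.03,-0.25,0, -0.56,0.03,-0.25,0, 0,0,0,0]'
```

```text
t: 32.17
tcp_pos: [0.5886, -0.0015, 0.2992]
tool_rot: [0.032, 0.999, 0.001, -0.001]
force: [-0.8, 5.8, 5.6]
finger_gap: 0.341
t: 32.55
tcp_pos: [0.5769, -0.0007, 0.2946]
tool_rot: [0.032, 0.999, 0.002, -0.001]
force: [-1.6, 6.6, 5.1]
finger_gap: 0.338
t: 32.92
tcp_pos: [0.5655, 0.0001, 0.2894]
tool_rot: [0.032, 0.999, 0.002, -0.001]
force: [-0.2, 6.7, 4.1]
finger_gap: 0.34
```

```bash
python3 -m inch '[-0.36,0.02,-0.18,0, 0,0,0,0]'; python3 -m inch '[-0.36,0.02,-0.18,0, 0,0,0,0]';python3 -m inch '[-0.36,0.02,-0.19,0, 0,0,0,0]';python3 - <<'E'
from h import *
snap('side','s12')
im=cv2.imread('pics/s12.png')[90:290,200:390];cv2.imwrite('pics/s12c.png',cv2.resize(im,None,fx=3,fy=3))
E
```

```text
t: 33.17
tcp_pos: [0.5621, 0.0004, 0.2876]
tool_rot: [0.032, 0.999, 0.002, -0.001]
force: [-0.3, 8.1, 3.8]
finger_gap: 0.34
t: 33.42
tcp_pos: [0.5585, 0.0006, 0.2856]
tool_rot: [0.033, 0.999, 0.002, -0.001]
force: [-0.3, 8.2, 3.6]
finger_gap: 0.342
t: 33.67
tcp_pos: [0.5561, 0.0007, 0.2844]
tool_rot: [0.033, 0.999, 0.002, 0.0]
force: [1.0, 7.7, 4.4]
finger_gap: 0.345
```

View pics/s12c.png

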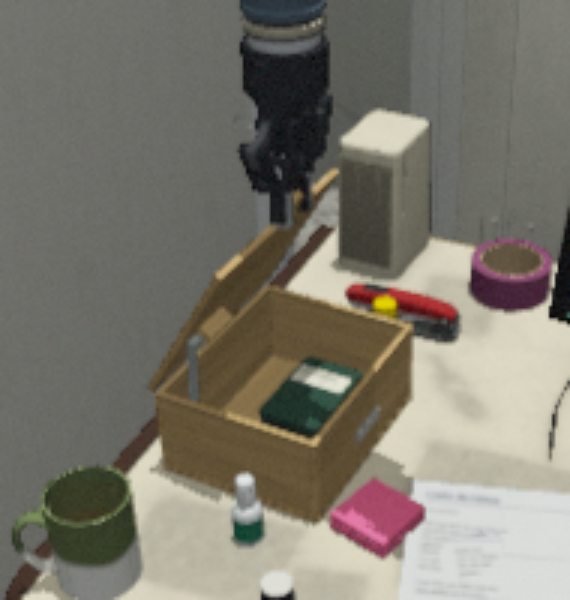

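```bash
python3 -m inch '[-0.2,0.01,-0.11,0, 0,0,0,0]'; python3 -m inch '[-0.2,0.01,-0.11,0, 0,0,0,0, 0,0,0,0]'
```

```text
t: 33.98
tcp_pos: [0.5552, 0.0007, 0.284]
tool_rot: [0.033, 0.999, 0.002, 0.002]
force: [2.0, 7.9, 5.6]
finger_gap: 0.338
t: 34.35
tcp_pos: [0.5543, 0.0007, 0.2835]
tool_rot: [0.033, 0.999, 0.002, 0.003]
force: [3.3, 8.3, 6.8]
finger_gap: 0.342
```

The lid rests on the stay: the force is rising and motion has stopped at about 1.04 rad. Next I'll release.

```bash
python3 -m inch '[0,0,0,0, 0,0,0,0, 0,0,0,0, 0,0,0,0]' 60 30;python3 - <<'E'
from h import *
snap('side','s13')
E
python3 -m inch '[0,0,3,0, 0,0,5,0, -2,0,4,0, -5,0,0,0, -5,0,0,0, -5,0,0,0, 0,0,0,0, 0,0,0,0]' ;python3 - <<'E'
from h import *
snap('side','s14');snap('top','t14')
im=cv2.imread('pics/s14.png')[90:320,190:390];cv2.imwrite('pics/s14c.png',cv2.resize(im,None,fx=2.6,fy=2.6))
im=cv2.imread('pics/t14.png')[120:270,160:470];cv2.imwrite('pics/t14c.png',cv2.resize(im,None,fx=2.5,fy=2.5))
for n in('s13','s14'):
    z=np.load('pics/%s.npz'%n);B=tobox(cloud('side',z['d']))
    v,u=np.mgrid[0:400,0:640]
    m=(abs(B[...,1])<.118)&(B[...,2]>.14)&(B[...,2]<.245)&(B[...,0]<.09)&(B[...,0]>-.06)
    p=B[m];ang=np.arctan2(p[:,2]-.1015,.09-p[:,0]);print(n,len(p),np.percentile(ang,[10,25,50,75]))
E
```

```text
t: 34.85
tcp_pos: [0.552, -0.0013, 0.2815]
tool_rot: [0.033, 0.999, -0.0, -0.001]
force: [0.0, 0.6, 0.1]
finger_gap: 0.597
t: 35.9
tcp_pos: [0.383, -0.0012, 0.4024]
tool_rot: [0.033, 0.999, -0.0, 0.001]
force: [-0.8, -0.0, -0.3]
finger_gap: 0.602
s13 536 [0.93516579 1.01869463 1.03137149 1.03719782]
s14 558 [0.93651874 1.01912055 1.03049127 1.03708843]
```

View pics/s14c.png

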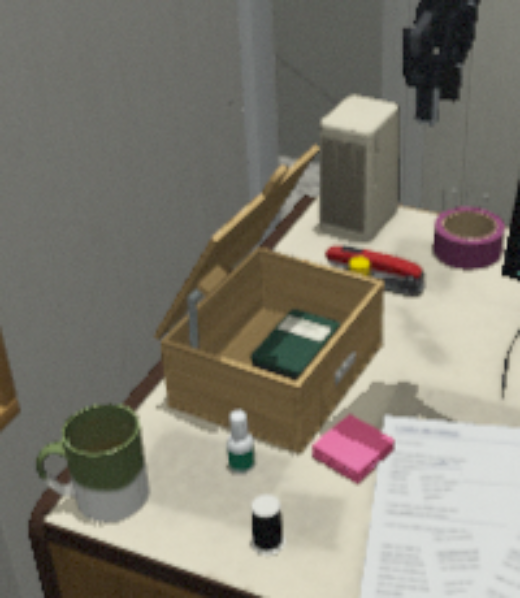

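View pics/t14c.png

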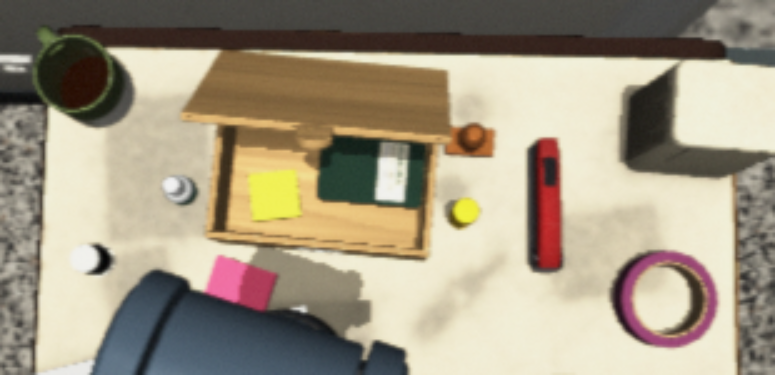

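The lid rests propped at about 1.03 rad on the stay. The stapler is upright at (379,202) in the top view, and the bystanders appear to be where they were. I'll sign off.

Run:
```python
from h import *
a=np.load('pics/top0.npz');b=np.load('pics/t14.npz');A=cloud('top',a['d']);B=cloud('top',b['d'])
for n,(u,v) in dict(bottle=(231,194),spool=(195,222),stamp=(349,174),glue=(347,204),tapeL=(410,239),mug=(205,150),notes=(255,232)).items(): print(n,A[v,u].round(3),B[v,u].round(3))
print(job.sign_off())
```

```text
bottle [0.536 0.148 0.078] [0.537 0.148 0.075]
spool [0.466 0.239 0.058] [0.466 0.24  0.056]
stamp [ 0.594 -0.149  0.066] [ 0.595 -0.149  0.065]
glue [ 0.515 -0.142  0.093] [ 0.515 -0.142  0.095]
tapeL [ 0.431 -0.31   0.045] [ 0.431 -0.309  0.046]
mug [0.643 0.212 0.098] [0.642 0.211 0.101]
notes [0.444 0.093 0.018] [0.444 0.093 0.019]
the job is handed in; nothing more can be done
None
```

The job is done and handed in at about 36 s. The stapler stands upright on free desk at about (0.53, -0.23) m, and the lid rests propped half open on the stay.

- **Lid and stay:** I carried the lid back to about 1.66 rad and released it, so it settled at its 1.75 stop. The stay went fully up to its own stop, with its pin measured at about x 70 mm, z 160 mm in the box's frame. I then lowered the lid held by its tab until it rested on the stay.
- **Last checks:** After release the lid measured about 1.03 rad in two pictures roughly a second apart. The bottle, spool, stamp, glue stick, tape, mug and notes each read within about 3 mm of where they started at the points I compared. The gripper was clear of everything.
- **One disagreement:** While gripped, the stay stopped at about 1.5 rad with about 22 N on the tool, probably the gripper touching the open lid. That is under the 40 N limit. I backed off and finished by pushing the pin to its stop with closed fingers, at about 10 N.

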